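# Dock the pipette-tip box

### The job

Shut the clear lid of the pipette-tip box, then push the box lengthwise along the worktop into the grey docking bay, under its bridge, right home until the sprung ball in the bay's side wall clicks out behind it and holds it. Keep the box upright, and do not shift the beaker, dropper bottle, freezer box or casting tray standing around.

Things in the scene. Friction and masses are not known exactly. Their poses are not given: they have to be found in the camera images.
- tip_box: Loose pipette-tip box, 0.2 to 0.4 kg: solid-coloured base, clear hinged lid. Origin at the centre of its underside, z up, x across, y lengthwise. Base 66 mm wide (x -32 to +34), 122 long (y -61 to +61), 42 high; 63 high with the lid shut. At x = -37 to -32, z = 43 to 46 a lid tab sticks out within 12 mm of mid-length: to grip the box across x, grip off its middle.
- lid_hinge (a point): Point on the lid's hinge line, in the box's frame at x = +36, y = 0, z = 43 mm; the line runs along the box's y. The lid has the base's outline, is 20 mm high, and opens upward and over to the box's +x side.
- tip_box_lid (a joint): Lid angle in rad: 0 shut, at most 1.92 (leaning back 20 degrees past upright). Starts wide open. Light, slight friction; past about 1.2 it falls open, below that it tends to fall shut but may stick part way, so follow it or press it down.
- dock: Docking bay fixed to the worktop, slick grey plastic, metal bridge. Origin on the worktop, at the docked box's centre; +x is the way the box is pushed in, y across. Floor: bare worktop. Side walls 36 mm high, inner faces at y = +-34.5, 12 thick, x = -88 to +74; end stop face at x = +62. The box goes in lengthwise, either end first; fully home its centre is at x = -3 to +1, y within 3 mm.
- dock_mouth (a point): Point on the worktop at the bay's mouth, 133 mm before its origin (bay x = -133, y = 0). From here wings 36 mm high, about 51 mm either side of the middle, narrow to the walls at x = -88.
- dock_bridge (a point): Middle of the bridge's underside, 73 mm up, at bay x = +15. The bridge covers x = -15 to +45, its top is 79 mm high, its legs and feet reach out to y = +-82. The box passes below only with its lid shut, and cannot be put in from above.
- ball (a joint): Sprung steel ball, 28 mm across, in the bay's +y wall at bay x = -71.5, z = 18 mm, standing 7 mm out of the wall. Value in m: 0 sprung out, grows as it is pressed into the wall (4 to 7 mm while the box passes). Spring 3 N at rest plus 0.5 N per mm; pushing the box past takes 5 to 12 N. Once the box is home it springs out behind the trailing end.
- beaker: Bystander: empty clear beaker, 55 mm across, 70 mm high, loose. Origin at the centre of its underside.
- dropper: Bystander: brown dropper bottle, 34 mm across, 102 mm high, loose. Origin at the centre of its underside.
- freezer_box: Bystander: pale square card freezer box, 75 x 75 x 43 mm, loose. Origin at the centre of its underside.
- casting_tray: Bystander: clear gel casting tray, 80 x 90 x 26 mm, loose. Origin at the centre of its underside.

How it is judged:
By the outcome, as a careful person would: the job done as asked, in the order asked, and still so for the second after the job is handed in, with the robot touching nothing.
It also fails if it takes over 64 s, if anything falls off the work surface, if the arm or the gripper's body presses on something with over 40 N, if the wrist force passes 120 N, or if a joint passes its speed limit or range.

### The arm

A 7-joint arm with a two-finger parallel gripper is mounted at the origin on a cart in front of the work surface, level with it; the furniture and walls round the work are solid. World frame = base frame: x ahead of the robot, y to its left, z up, the work surface at z = 0. Lengths are in mm, angles in rad, forces in N, time in s.
With the tool pointing down it reaches from about 425 to 875 mm from the base axis. Payload 8.4 kg.
Tool frame: the origin (TCP) lies midway between the tips of the shut fingers; the grasp point (between the pads) lies 19 mm behind it; z points along the fingers, y is the line along which they close (so a half turn about z gives the same grasp; the last joint's range is limited). The gripper opens to 87 mm and grips with 3 to 60 N. Pads are 19 mm wide; open, the fingers measure 117 mm over their backs; the gripper's body (75 mm by 190 mm) begins 51 mm behind the grasp point.
Start: joints at [1.014, 0.333, 0.04, 1.465, -0.013, 1.343, -0.059], TCP at [287.259, -583.049, 222.546] pointing down, gripper open.
Joint ranges: [-2.58, 2.58], [-0.38, 2.09], [-1.3, 1.39], [0.25, 2.4], [-1.5, 4.64], [0.08, 2.09], [-2.65, 2.65]. Speed limits (rad/s): [2.22, 2.22, 2.79, 2.79, 3.14, 3.14, 3.14].

### API

Orientations are given as a 3x3 rotation matrix whose columns are the frame's x, y, z axes.
In Python, from plant import ctrl, eyes, ticket gives the robot as it stands (ctrl), with the cameras (eyes) and the job (ticket).
- The arm moves only by the shell command python3 steer.py 'ROWS' [OPENING] [FORCE]. ROWS is rows parted by semicolons, their numbers by spaces, 1 to 5 of them, each of 6 numbers: dx, dy, dz in mm, then a rotation vector rx, ry, rz in rad; each row shifts and turns the commanded pose from where the row before left it, along the tool's axes as they then stand; what a row does not reach is not made up. A row lasts 1/10 s, in which the tool goes at most 50 mm and 0.15 rad, less where a joint would pass 70% of its speed; a pose out of reach is approached as far as the arm can. OPENING is the finger opening in mm, set as the command begins (- or left out keeps the last). The fingers move at their own pace and stop on an object; FORCE is the grip in N (left out, the last holds). Time passes only in rows, so rows that do not move let the fingers close. It prints the time, the measured TCP pose, the force, the opening and the grip force at its end.
- ctrl.read_state(): the state, without advancing time (a new reading comes with each control period).
- eyes.capture(name): name is "scene" or "top"; returns the picture (400x640x3 uint8, red, green, blue); there is no depth.
- eyes.camera_info(name): a dict with "intrinsics" (3x3 intrinsics, pixels), "k1" (the pictures are not rectified: a ray, as slopes to the right and down, at radius r is drawn at 1 + k1 r^2 times it, then the intrinsics apply), "eye" and "orientation" of the camera in the world. Camera axes: x right, y up, looking along -z (the intrinsics and any distortion apply to the point x, -y, -z); pixel columns grow to the right and rows downward; lengths in mm; the calibration is good to about 2 mm. A picture is of the moment at which its call begins. camera_info takes no time and is no camera call.
- ticket.sign_off(): hands the job in; it is judged then, once.
The state is a dict: "time": time; "joints": joint angles; "qd": joint speeds; "tau": joint torques, N m; "tcp_pos": TCP position; "eef_rot": TCP orientation; "force": force on the tool from outside, world axes, zero at the start; "ft_torque": the same for the moment, N m; "finger_gap": finger opening in mm; "grasp_force": force on a finger pad.
Only numpy, scipy, OpenCV 4.12 (cv2) and the standard library are available. Lean on these libraries where they do the work, as an engineer would, in place of code of your own. Each camera call takes 0.05 s, during which the arm holds its last target. There are 200 camera calls.

## Working session

There is one attempt and no reset: what is moved stays moved. The work goes in short steps, Python scripts to look and compute and a shell command to move; the robot and the scene stay as the last step left them, time stands still between calls to the robot, and variables do not carry over. Pictures are saved under pics/ and viewed, at most 12 in all, crops included, and the job is handed in when it is done.

```bash
ls; mkdir -p pics; python3 - <<'E'
from plant import ctrl, eyes, ticket
import cv2
for n in("scene","top"):
    im=eyes.capture(n); cv2.imwrite(f"pics/{n}0.png",im[:,:,::-1]); print(n,eyes.camera_info(n))
s=ctrl.read_state(); print(s['time'],s['tcp_pos'],s['eef_rot'],s['finger_gap'])
E
```

```text
pics
plant.py
steer.py
scene {'intrinsics': array([[373.83373384,   0.        , 318.64920466],
       [  0.        , 373.83373384, 200.55156067],
       [  0.        ,   0.        ,   1.        ]]), 'k1': 0.015109624673384616, 'eye': array([-136.3890362 ,  601.43264788,  625.18994574]), 'orientation': array([[-0.61678793,  0.38561947, -0.68619988],
       [-0.78673526, -0.32960073,  0.52193007],
       [-0.02490559,  0.8617778 ,  0.50667418]])}
top {'intrinsics': array([[404.77953621,   0.        , 321.35155334],
       [  0.        , 404.77953621, 196.22894   ],
       [  0.        ,   0.        ,   1.        ]]), 'k1': -0.022462106653051577, 'eye': array([ 343.19172974,   31.94006421, 1380.44950517]), 'orientation': array([[ 0.02903511,  0.9752795 , -0.21905903],
       [-0.99957718,  0.02867029, -0.00484476],
       [ 0.00155549,  0.21910708,  0.97569958]])}
0.1 [ 287.0723228  -582.70443427  221.74700346] [[ 8.97017509e-01  4.41994394e-01 -7.37521109e-04]
 [ 4.41994993e-01 -8.97016677e-01  1.22761534e-03]
 [-1.18969636e-04 -1.42717309e-03 -9.99998975e-01]] 86.72818779068807
```

View pics/scene0.png

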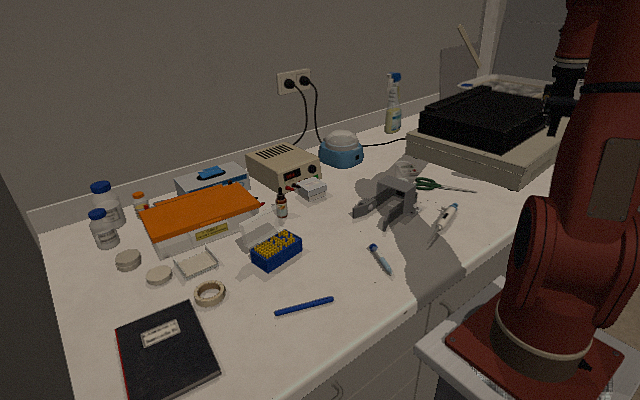

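View pics/top0.png

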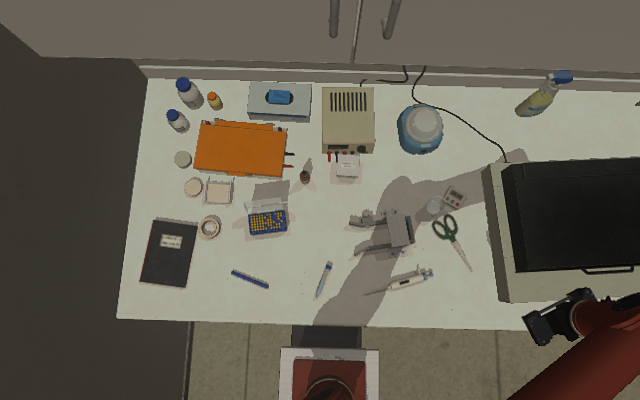

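Scene: the blue tip box is at scene (277,250) and top (267,221), with its lid open on the far side. The grey dock is at top (390,228) with its mouth to the left. The dropper is at top (305,175), freezer box at (347,167), tray at (219,192), and the beaker near (435,207). I'll enlarge both views.

```bash
python3 - <<'E'
import cv2
a=cv2.imread("pics/top0.png")[160:270,230:450]; b=cv2.imread("pics/scene0.png")[150:280,230:440]
g=lambda i:cv2.convertScaleAbs(i,alpha=1.4,beta=15)
cv2.imwrite("pics/t1.png",g(cv2.resize(a,(792,396),interpolation=cv2.INTER_CUBIC)))
cv2.imwrite("pics/s1.png",g(cv2.resize(b,(798,494),interpolation=cv2.INTER_CUBIC)))
E
```

```text
(no output)
```

View pics/t1.png

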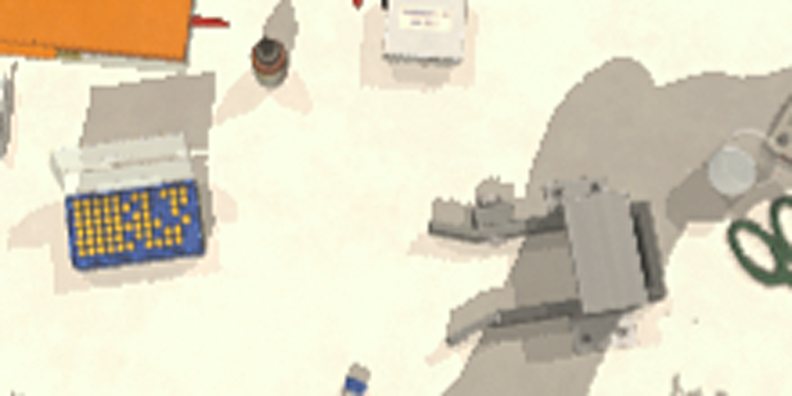

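View pics/s1.png

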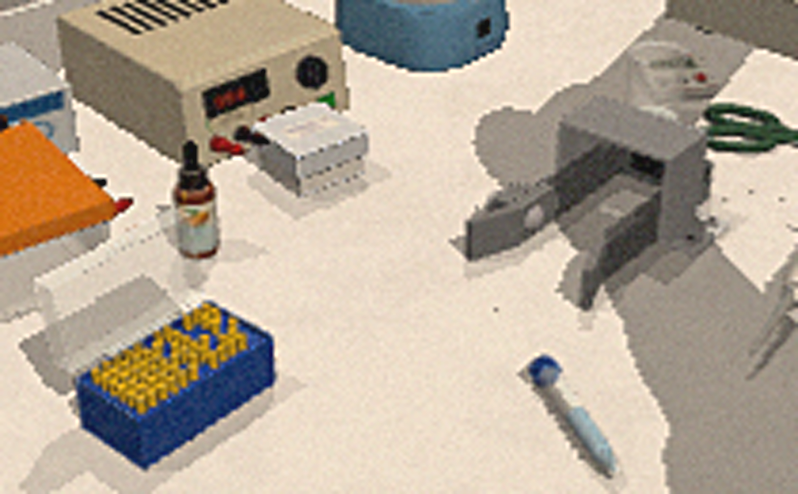

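The top crop shows the box body at crop (65–207, 178–270), the bridge top at (565–645, 185–312), and the wing ends at (430,230) and (450,342). The scene crop shows the mouth facing the camera, the ball at (535,213), the lid leaning back to the far side, and the dropper behind it at (196,215).

```bash
cat > h.py <<'E'
import numpy as np,cv2
from plant import ctrl, eyes, ticket
C={n:eyes.camera_info(n) for n in("scene","top")}
def ray(n,uv):
    c=C[n];d=np.array([c['k1'],0,0,0,0.])
    p=cv2.undistortPoints(np.array(uv,float).reshape(-1,1,2),c['intrinsics'],d)[:,0]
    return c['eye'],np.c_[p[:,0],-p[:,1],-np.ones(len(p))]@c['orientation'].T
def plane(n,uv,z):
    e,d=ray(n,uv);return e+d*((z-e[2])/d[:,2])[:,None]
def tri(uvt,uvs):
    out=[]
    for a,b in zip(uvt,uvs):
        e1,d1=ray("top",a);e2,d2=ray("scene",b);A=np.c_[d1[0],-d2[0]]
        s=np.linalg.lstsq(A,e2-e1,rcond=None)[0];p,q=e1+s[0]*d1[0],e2+s[1]*d2[0]
        out.append(np.r_[(p+q)/2,np.linalg.norm(p-q)])
    return np.array(out)
def blue(im):
    h=cv2.cvtColor(im,cv2.COLOR_RGB2HSV);return cv2.inRange(h,(105,100,40),(130,255,255))
E
python3 - <<'E'
from h import *
np.set_printoptions(precision=1,suppress=True)
T=lambda l:[(x/3.6+230,y/3.6+160) for x,y in l]; S=lambda l:[(x/3.8+230,y/3.8+150) for x,y in l]
for n,f,r in(("top","pics/top0.png",(240,300,200,245)),("scene","pics/scene0.png",(245,310,220,280))):
    im=cv2.imread(f)[:,:,::-1].copy(); m=blue(im);M=np.zeros_like(m);M[r[2]:r[3],r[0]:r[1]]=m[r[2]:r[3],r[0]:r[1]]
    M=cv2.morphologyEx(M,cv2.MORPH_CLOSE,np.ones((5,5)))
    c=max(cv2.findContours(M,0,2)[0],key=cv2.contourArea)
    h=cv2.approxPolyDP(cv2.convexHull(c),1.2,True)[:,0]; print(n,h.tolist())
    print(plane(n,h,42),plane(n,h,0))
print("box tri",tri(T([(65,193),(200,180),(207,256),(75,268)]),S([(78,385),(210,300),(273,345),(147,427)])))
print("bridge tri",tri(T([(565,193),(630,186),(645,305),(582,313)]),S([(560,122),(580,98),(708,135),(658,158)])))
print("wing tri",tri(T([(430,228),(448,340)]),S([(470,217),(588,268)])))
print("bridge z79 top",plane("top",T([(565,193),(630,186),(645,305),(582,313)]),79),"scene",plane("scene",S([(560,122),(580,98),(708,135),(658,158)]),79))
print("wing0 scene",plane("scene",S([(468,258),(585,306)]),0))
print("ball",plane("scene",S([(535,213)]),18))
print("lid top edge tri",tri(T([(52,152),(183,136)]),S([(37,288),(165,208)])))
print("dropper",plane("scene",S([(198,252)]),0),"beaker",plane("top",T([(733,175)]),70),"frz",plane("scene",S([(300,190)]),0),'tray',plane("top",[(207,202),(231,206)],0))
E
```

```text
top [[282, 210], [285, 229], [259, 233], [250, 232], [249, 215]]
[[592.4 169.5  42. ]
 [528.4 156.3  42. ]
 [512.4 242.   42. ]
 [514.9 272.2  42. ]
 [572.  279.4  42. ]] [[600.2 173.8   0. ]
 [534.2 160.2   0. ]
 [517.7 248.6   0. ]
 [520.3 279.7   0. ]
 [579.2 287.2   0. ]]
scene [[301, 239], [301, 250], [268, 272], [252, 262], [250, 252], [251, 249], [276, 234], [288, 231]]
[[526.8 158.8  42. ]
 [489.  186.   42. ]
 [471.4 293.6  42. ]
 [527.4 304.6  42. ]
 [565.  289.2  42. ]
 [574.1 281.2  42. ]
 [588.5 197.1  42. ]
 [579.3 164.6  42. ]] [[574.6 126.9  -0. ]
 [534.1 156.1   0. ]
 [515.2 271.5   0. ]
 [575.2 283.2   0. ]
 [615.5 266.7   0. ]
 [625.3 258.2   0. ]
 [640.7 168.    0. ]
 [630.8 133.1   0. ]]
box tri [[577.3 283.3  34.    2.5]
 [595.2 160.   37.8   5.3]
 [525.8 151.9  32.8   9. ]
 [507.7 270.2  35.    0.2]]
bridge tri [[ 583.7 -179.6   72.1    3. ]
 [ 599.2 -233.3   70.    15.5]
 [ 484.5 -249.    75.6    0.3]
 [ 479.  -189.2   78.1    9.4]]
wing tri [[555.  -56.8  41.2   3.2]
 [450.9 -76.5  37.9   1.1]]
bridge z79 top [[ 583.5 -177.5   79. ]
 [ 591.7 -236.6   79. ]
 [ 484.  -248.4   79. ]
 [ 475.3 -192.    79. ]] scene [[ 573.5 -170.7   79. ]
 [ 593.1 -214.9   79. ]
 [ 480.7 -243.7   79. ]
 [ 481.5 -184.6   79. ]]
wing0 scene [[559.9 -58.3   0. ]
 [453.8 -80.6  -0. ]]
ball [[ 554.1 -126.5   18. ]]
lid top edge tri [[604.3 287.3 100.    2.5]
 [622.8 172.1 107.4   8.7]]
dropper [[708.1 102.8   0. ]] beaker [[ 606.4 -333.4   70. ]] frz [[734.1 -20.3   0. ]] tray [[620.8 437.    0. ]
 [609.1 352.    0. ]]
```

```bash
python3 - <<'E'
from h import *
np.set_printoptions(precision=0,suppress=True)
S=lambda l:[(x/3.8+230,y/3.8+150) for x,y in l]
print("orange corner tri",tri([(286,176),(195,170)],[(262,206),(158,241)]))
print("tube",plane("scene",S([(545,372),(610,470)]),5),plane("top",[(328,263),(318,297)],5))
E
python3 steer.py '17 -34 0 0 0 0;17 -34 0 0 0 0;17 -34 0 0 0 0;17 -34 0 0 0 0' 0 10
python3 steer.py '39 -27 0 0 0 0;39 -27 0 0 0 0;39 -27 0 0 0 0;39 -27 0 0 0 0;39 -27 0 0 0 0'
python3 steer.py '39 -27 0 0 0 0;39 -27 0 0 0 0;39 -27 0 0 0 0;39 -27 0 0 0 0;39 -27 0 0 0 0'
python3 steer.py '39 -27 0 0 0 0;39 -27 0 0 0 0;39 -27 0 0 0 0;0 0 0 0 0 -0.14;0 0 0 0 0 -0.14'
python3 steer.py '0 0 0 0 0 -0.14;0 0 0 0 0 -0.14;0 0 0 0 0 -0.14;0 0 0 0 0 -0.14;0 0 0 0 0 -0.14'
python3 steer.py '0 0 0 0 0 -0.14;0 0 0 0 0 -0.14'
python3 - <<'E'
from h import *
np.set_printoptions(precision=3,suppress=True)
s=ctrl.read_state();R=s['eef_rot'];print(R,R.T@(np.array([652,235,190])-s['tcp_pos']))
E
```

```text
orange corner tri [[708. 163.  60.   7.]
 [713. 463.  76.   3.]]
tube [[411.   5.   5.]
 [313.  46.   5.]] [[423.  10.   5.]
 [311.  40.   5.]]
time: 0.5
tcp_pos: [287.9, -429.3, 222.1]
eef_rot: [[0.897, 0.442, -0.001], [0.442, -0.897, 0.001], [-0.0, -0.001, -1.0]]
force: [0.9, 0.2, 0.3]
finger_gap: 62.9
grasp_force: 0.0
time: 1.0
tcp_pos: [403.8, -221.9, 222.5]
eef_rot: [[0.897, 0.442, -0.0], [0.442, -0.897, -0.0], [-0.0, 0.0, -1.0]]
force: [0.1, -0.6, 0.7]
finger_gap: 23.1
grasp_force: 0.0
time: 1.5
tcp_pos: [519.1, -14.7, 222.5]
eef_rot: [[0.897, 0.442, -0.0], [0.442, -0.897, -0.0], [-0.0, 0.0, -1.0]]
force: [0.5, -1.3, -0.1]
finger_gap: 0.3
grasp_force: 0.0
time: 2.0
tcp_pos: [587.7, 110.1, 221.7]
eef_rot: [[0.734, 0.679, -0.002], [0.679, -0.734, 0.001], [-0.001, -0.002, -1.0]]
force: [-0.3, -1.4, -0.3]
finger_gap: 0.1
grasp_force: 0.0
time: 2.5
tcp_pos: [587.6, 107.8, 222.2]
eef_rot: [[0.127, 0.992, -0.001], [0.992, -0.127, -0.0], [-0.0, -0.001, -1.0]]
force: [0.8, -0.1, 1.1]
finger_gap: 0.2
grasp_force: 0.0
time: 2.7
tcp_pos: [587.6, 107.8, 222.2]
eef_rot: [[-0.152, 0.988, -0.001], [0.988, 0.152, -0.0], [-0.0, -0.001, -1.0]]
force: [0.7, 0.3, -0.5]
finger_gap: 0.3
grasp_force: 0.0
[[-0.152  0.988 -0.001]
 [ 0.988  0.152 -0.   ]
 [-0.    -0.001 -1.   ]] [115.915  83.016  32.134]
```

```bash

python3 steer.py '39 28 0 0 0 0;39 28 0 0 0 0;38 27 0 0 0 0;0 0 46 0 0 0;0 0 46 0 0 0'
python3 steer.py '0 0 45 0 0 0;0 0 0 0 0 0'
python3 steer.py '0 -12 0 0 0 0;0 -12 0 0 0 0;0 -12 0 0 0 0;0 -12 0 0 0 0'
python3 steer.py '0 -12 0 0 0 0;0 -12 0 0 0 0;0 -12 0 0 0 0;0 0 0 0 0 0'
python3 - <<'E'
from h import *
a=eyes.capture("scene");b=eyes.capture("top")
g=lambda i:cv2.resize(i,(400,400),interpolation=cv2.INTER_CUBIC)
cv2.imwrite("pics/c2.png",cv2.convertScaleAbs(np.hstack([g(a[150:290,210:350]),g(b[150:250,210:310])])[:,:,::-1],alpha=1.3,beta=10))
E
```

```text
time: 3.2
tcp_pos: [653.3, 237.8, 129.9]
eef_rot: [[-0.149, 0.989, 0.002], [0.989, 0.149, 0.002], [0.002, 0.002, -1.0]]
force: [-0.3, 0.3, -0.2]
finger_gap: 0.3
grasp_force: 0.0
time: 3.4
tcp_pos: [649.1, 232.6, 78.3]
eef_rot: [[-0.147, 0.989, -0.011], [0.989, 0.147, -0.004], [-0.003, -0.011, -1.0]]
force: [-1.1, -1.7, -0.8]
finger_gap: 0.2
grasp_force: 0.0
time: 3.8
tcp_pos: [607.2, 228.5, 89.1]
eef_rot: [[-0.146, 0.989, 0.005], [0.989, 0.146, 0.002], [0.001, 0.005, -1.0]]
force: [3.4, 0.6, 3.4]
finger_gap: 0.3
grasp_force: 2.1
time: 4.2
tcp_pos: [569.3, 222.8, 87.3]
eef_rot: [[-0.147, 0.989, 0.001], [0.989, 0.147, -0.0], [-0.0, 0.001, -1.0]]
force: [0.9, 0.5, -0.5]
finger_gap: 0.7
grasp_force: 0.0
```

View pics/c2.png

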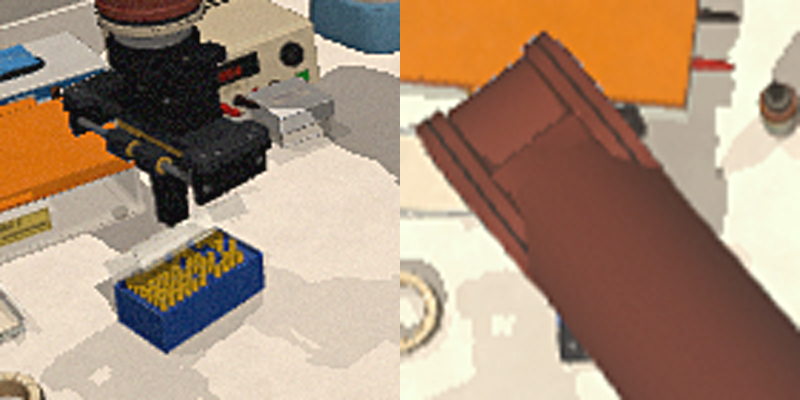

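The scene half shows the lid tilted forward under the finger at about 45–60° (140–220, 220–270), with the box in place. I'll keep following it and then press it down.

```bash

python3 steer.py '0 -12 0 0 0 0;0 -12 0 0 0 0;0 -12 0 0 0 0;0 0 0 0 0 0'
python3 steer.py '0 0 8 0 0 0;0 0 8 0 0 0;0 0 4 0 0 0;0 0 2 0 0 0;0 0 0 0 0 0'
```

```text
time: 4.7
tcp_pos: [532.1, 217.1, 85.4]
eef_rot: [[-0.148, 0.989, -0.001], [0.989, 0.148, -0.001], [-0.001, -0.001, -1.0]]
force: [0.1, 0.0, -0.0]
finger_gap: 0.4
grasp_force: 0.0
time: 5.2
tcp_pos: [534.1, 217.0, 63.6]
eef_rot: [[-0.146, 0.989, -0.001], [0.989, 0.146, -0.001], [-0.001, -0.001, -1.0]]
force: [-4.3, -2.4, 8.2]
finger_gap: 0.4
grasp_force: 4.0
```

```bash

python3 steer.py '0 0 -40 0 0 0;0 0 -40 0 0 0;-45 0 0 0 0 0;-45 0 0 0 0 0;-45 0 0 0 0 0' 87
python3 steer.py '-45 0 0 0 0 0;-45 0 0 0 0 0;-45 0 0 0 0 0;-45 0 0 0 0 0;0 0 0 0 0 0'
python3 - <<'E'
from h import *
np.set_printoptions(precision=1,suppress=True)
a=eyes.capture("scene");b=eyes.capture("top")
cv2.imwrite("pics/s3.png",a[:,:,::-1]);cv2.imwrite("pics/t3.png",b[:,:,::-1])
g=lambda i:cv2.resize(i,(400,400),interpolation=cv2.INTER_CUBIC)
cv2.imwrite("pics/c3.png",cv2.convertScaleAbs(np.hstack([g(a[200:280,230:310]),g(b[180:260,230:310])])[:,:,::-1],alpha=1.3,beta=10))
for n,im,r in(("top",b,(240,300,200,245)),("scene",a,(245,310,220,280))):
    m=blue(im);M=np.zeros_like(m);M[r[2]:r[3],r[0]:r[1]]=m[r[2]:r[3],r[0]:r[1]]
    M=cv2.morphologyEx(M,cv2.MORPH_CLOSE,np.ones((5,5)))
    c=max(cv2.findContours(M,0,2)[0],key=cv2.contourArea)
    h=cv2.approxPolyDP(cv2.convexHull(c),1.2,True)[:,0]; print(n,h.tolist())
    print(plane(n,h,42),plane(n,h,0))
E
```

```text
time: 5.7
tcp_pos: [554.6, 82.2, 143.7]
eef_rot: [[-0.147, 0.989, 0.001], [0.989, 0.147, 0.0], [-0.0, 0.001, -1.0]]
force: [0.5, -0.0, 0.3]
finger_gap: 32.7
grasp_force: 0.0
time: 6.2
tcp_pos: [580.5, -103.1, 142.5]
eef_rot: [[-0.136, 0.991, -0.001], [0.991, 0.136, -0.003], [-0.002, -0.001, -1.0]]
force: [0.1, 0.6, -0.7]
finger_gap: 72.5
grasp_force: 0.0
top [[263, 231], [251, 233]]
[[519.5 229.1  42. ]
 [511.6 268.6  42. ]] [[525.  235.3   0. ]
 [516.9 276.1   0. ]]
scene [[300, 238], [301, 250], [267, 272], [251, 260], [249, 249]]
[[532.1 158.3  42. ]
 [489.  186.   42. ]
 [472.9 295.4  42. ]
 [535.6 302.7  42. ]
 [577.4 285.2  42. ]] [[580.3 126.3   0. ]
 [534.1 156.1   0. ]
 [516.8 273.4   0. ]
 [584.  281.2   0. ]
 [628.8 262.4   0. ]]
```

View pics/c3.png

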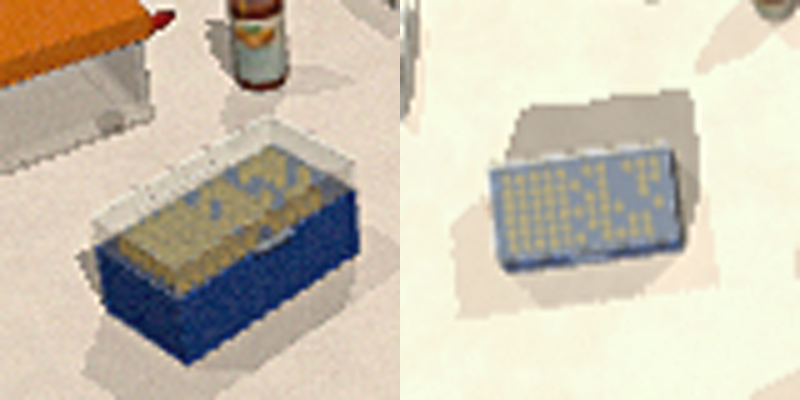

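The lid is shut flat and the box unmoved: bottom near corner at scene (267,273), front-right bottom at (302,251). Next I'll go above the trailing part for a grip across the width.

```bash

python3 steer.py '45 3 0 0 0 0;45 3 0 0 0 0;45 3 0 0 0 0;45 3 0 0 0 0;45 3 0 0 0 0'
python3 steer.py '45 3 0 0 0 0;45 3 0 0 0 0;42 3 0 0 0 0;0 0 0 0 0 0;0 0 0 0 0 0'
python3 - <<'E'
from h import *
np.set_printoptions(precision=3,suppress=True)
s=ctrl.read_state();R=s['eef_rot'];print(R,R.T@(np.array([552,254,8])-s['tcp_pos']),s['finger_gap'])
E
```

```text
time: 6.8
tcp_pos: [561.3, 133.9, 143.7]
eef_rot: [[-0.149, 0.989, 0.0], [0.989, 0.149, 0.0], [0.0, 0.0, -1.0]]
force: [0.4, -0.4, -0.9]
finger_gap: 87.1
grasp_force: 0.0
time: 7.3
tcp_pos: [550.4, 265.1, 143.4]
eef_rot: [[-0.151, 0.988, -0.001], [0.988, 0.151, 0.001], [0.001, -0.0, -1.0]]
force: [0.8, -0.8, -0.6]
finger_gap: 86.7
grasp_force: 0.0
[[-0.151  0.988 -0.001]
 [ 0.988  0.151  0.001]
 [ 0.001 -0.    -1.   ]] [-11.317  -0.025 135.39 ] 86.69458778709506
```

```bash

python3 steer.py '-11 0 30 0 0 0;0 0 40 0 0 0;0 0 20 0 0 0;0 0 15 0 0 0;0 0 15 0 0 0'
python3 steer.py '0 0 15 0 0 0;0 0 0 0 0 0' 87
python3 steer.py '0 0 0 0 0 0;0 0 0 0 0 0;0 0 0 0 0 0;0 0 0 0 0 0;0 0 0 0 0 0' 60 20
```

```text
time: 7.8
tcp_pos: [553.9, 250.9, 23.1]
eef_rot: [[-0.146, 0.989, 0.001], [0.989, 0.146, -0.0], [-0.0, 0.001, -1.0]]
force: [0.2, 0.7, 0.2]
finger_gap: 87.0
grasp_force: 0.0
time: 8.0
tcp_pos: [552.6, 250.8, 6.8]
eef_rot: [[-0.146, 0.989, -0.002], [0.989, 0.146, -0.001], [-0.001, -0.002, -1.0]]
force: [-1.0, -0.2, 0.3]
finger_gap: 87.0
grasp_force: 0.0
time: 8.5
tcp_pos: [553.4, 251.9, 9.2]
eef_rot: [[-0.147, 0.989, 0.0], [0.989, 0.147, 0.0], [0.0, 0.0, -1.0]]
force: [-3.5, 0.3, 6.2]
finger_gap: 65.8
grasp_force: 20.0
```

```bash

python3 steer.py '-10 -5 0 0 0 0;-20 -9 0 0 0 0;-20 -9 0 0 0 0;-20 -9 0 0 0 0;-20 -9 0 0 0 0'
python3 steer.py '-20 -9 0 0 0 0;-20 -9 0 0 0 0;-20 -9 0 0 0 0;-20 -9 0 0 0 0;-10 -9 0 0 0 -0.03'
python3 steer.py '-10 -5 0 0 0 0;0 0 0 0 0 0;0 0 0 0 0 0'
python3 - <<'E'
from h import *
np.set_printoptions(precision=1,suppress=True)
a=eyes.capture("scene");b=eyes.capture("top")
cv2.imwrite("pics/s4.png",a[:,:,::-1]);cv2.imwrite("pics/t4.png",b[:,:,::-1])
cv2.imwrite("pics/c4.png",cv2.convertScaleAbs(cv2.resize(a[150:280,300:473],(798,600),interpolation=cv2.INTER_CUBIC)[:,:,::-1],alpha=1.4,beta=15))
E
```

```text
time: 9.0
tcp_pos: [526.6, 155.9, 9.2]
eef_rot: [[-0.147, 0.989, 0.002], [0.989, 0.147, 0.001], [0.001, 0.002, -1.0]]
force: [1.3, 4.4, 4.3]
finger_gap: 65.8
grasp_force: 20.0
time: 9.5
tcp_pos: [495.6, 58.9, 9.2]
eef_rot: [[-0.174, 0.985, 0.003], [0.985, 0.174, 0.0], [-0.0, 0.003, -1.0]]
force: [2.5, 4.3, 3.4]
finger_gap: 66.3
grasp_force: 20.0
time: 9.8
tcp_pos: [491.5, 47.8, 9.0]
eef_rot: [[-0.174, 0.985, -0.0], [0.985, 0.174, -0.002], [-0.002, -0.001, -1.0]]
force: [-4.5, -5.5, 12.0]
finger_gap: 66.1
grasp_force: 20.0
```

View pics/c4.png

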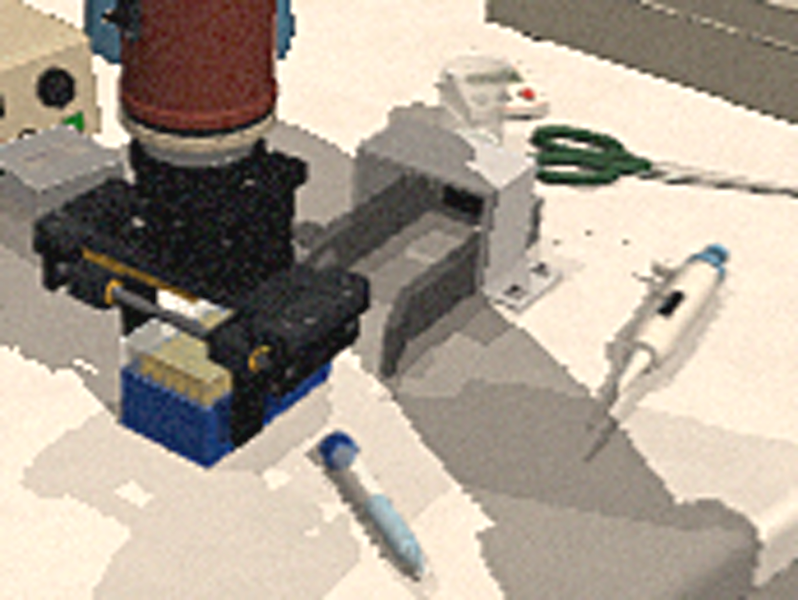

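The box is gripped, still upright and shut, standing before the mouth. The near wing tip's bottom is at crop (388,378) and the bay interior at (430,240). I'll take a sharper look at the dock edges.

```bash
python3 - <<'E'
import cv2,numpy as np
t=cv2.imread("pics/top0.png")[200:265,342:422]; s=cv2.imread("pics/scene0.png")[168:238,345:425]
t=cv2.resize(t,None,fx=5,fy=5,interpolation=2)[:350];s=cv2.resize(s,None,fx=5,fy=5,interpolation=2)
t=cv2.copyMakeBorder(t,0,350-t.shape[0],0,0,0)
cv2.imwrite("pics/d5.png",cv2.convertScaleAbs(np.hstack([t,s]),alpha=1.6,beta=20))
E
```

```text
(no output)
```

View pics/d5.png

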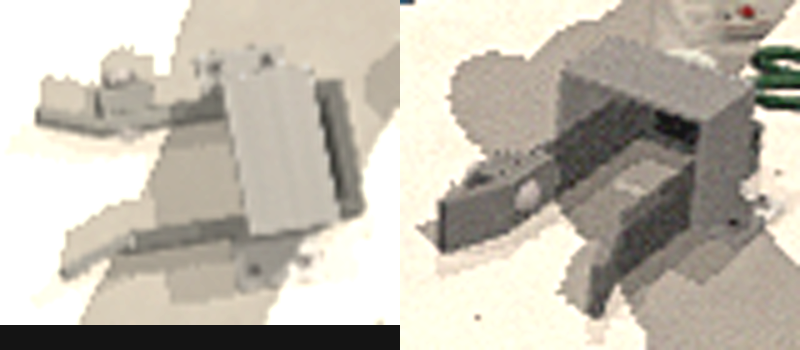

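The top half shows the inner top edge of the near wall running (130,233)–(243,217) and the inner base of the far wall (172,123)–(232,118). The scene half shows the far wall's base at (560,197)–(640,140), the near wall's top at (620,198)–(690,150), and the ball at (527,190).

```bash
python3 - <<'E'
from h import *
np.set_printoptions(precision=1,suppress=True)
T=lambda l:[(x/5+342,y/5+200) for x,y in l]; S=lambda l:[((x-400)/5+345,y/5+168) for x,y in l]
def sh(n,p): 
    d=p[1]-p[0];print(n,p[:,:2].ravel(),"yaw",np.degrees(np.arctan2(d[0],-d[1])))
sh("near top T",plane("top",T([(130,233),(243,217)]),36))
sh("near outer base T",plane("top",T([(128,250),(245,238)]),0))
sh("far base T",plane("top",T([(172,123),(232,118)]),0))
sh("far base S",plane("scene",S([(560,197),(640,140)]),0))
sh("near top S",plane("scene",S([(620,198),(690,150)]),36))
b=plane("top",T([(222,85),(318,78),(337,225),(250,233)]),79);print("bridge",b,b.mean(0))
e=plane("top",T([(342,80),(362,213)]),36);print("stop outer",e)
im=eyes.capture("scene");m=blue(im);M=np.zeros_like(m);M[220:260,320:375]=m[220:260,320:375]
c=max(cv2.findContours(M,0,2)[0],key=cv2.contourArea);h=cv2.approxPolyDP(cv2.convexHull(c),1.2,True)[:,0]
print(h.tolist(),plane("scene",h,0)); s=ctrl.read_state();print(s['tcp_pos'],s['force'])
E
```

```text
near top T [ 478.6 -120.9  491.3 -195.9] yaw 9.633666491396745
near outer base T [ 470.6 -123.7  481.  -203.3] yaw 7.43645318093025
far base T [ 558.6 -153.6  563.3 -195. ] yaw 6.440303184295609
far base S [ 556.  -157.2  572.6 -249.8] yaw 10.158624248629026
near top S [ 492.3 -139.7  503.2 -214.8] yaw 8.330517589481598
bridge [[ 572.2 -175.6   79. ]
 [ 578.7 -238.4   79. ]
 [ 483.1 -249.1   79. ]
 [ 476.4 -193.1   79. ]] [ 527.6 -214.1   79. ]
stop outer [[ 585.6 -263.5   36. ]
 [ 496.2 -275.2   36. ]]
[[326, 231], [328, 230], [349, 236], [350, 247], [343, 250], [326, 241]] [[559.5  48.6   0. ]
 [559.7  40.9   0. ]
 [498.5  14.2   0. ]
 [459.2  46.1   0. ]
 [461.5  69.4   0. ]
 [522.1  79.   -0. ]]
[491.5  47.8   9. ] [-4.4 -5.1 12.1]
```

```bash

python3 steer.py '-8 0 0 0 0 0.01;-12 0 0 0 0 0;-12 0 0 0 0 0;0 0 0 0 0 0;0 0 0 0 0 0'
python3 steer.py '0 0 0 0 0 0;0 0 0 0 0 0;0 0 0 0 0 0' 87
python3 steer.py '0 0 -40 0 0 0;0 0 -40 0 0 0;35 0 0 0 0 0;35 0 0 0 0 0;0 0 0 0 0 0' 16
python3 - <<'E'
from h import *
np.set_printoptions(precision=3,suppress=True)
s=ctrl.read_state();print(s['eef_rot'][:,:2],s['tcp_pos'],s['finger_gap'])
a=eyes.capture("scene");b=eyes.capture("top")
cv2.imwrite("pics/s5.png",a[:,:,::-1]);cv2.imwrite("pics/t5.png",b[:,:,::-1])
g=lambda i:cv2.resize(i,(400,400),interpolation=cv2.INTER_CUBIC)
cv2.imwrite("pics/c5.png",cv2.convertScaleAbs(np.hstack([g(a[160:260,320:420]),g(b[180:280,310:410])])[:,:,::-1],alpha=1.4,beta=15))
E
```

```text
time: 10.45
tcp_pos: [497.8, 17.0, 9.1]
eef_rot: [[-0.164, 0.986, 0.002], [0.986, 0.164, -0.001], [-0.002, 0.001, -1.0]]
force: [1.4, -2.2, 6.8]
finger_gap: 66.1
grasp_force: 20.0
time: 10.75
tcp_pos: [496.5, 18.2, 8.2]
eef_rot: [[-0.166, 0.986, -0.001], [0.986, 0.166, -0.0], [-0.0, -0.001, -1.0]]
force: [0.7, 0.7, 0.5]
finger_gap: 81.8
grasp_force: 0.0
time: 11.25
tcp_pos: [484.3, 92.2, 89.1]
eef_rot: [[-0.172, 0.985, 0.001], [0.985, 0.172, 0.002], [0.001, 0.001, -1.0]]
force: [0.2, -0.4, -0.9]
finger_gap: 54.5
grasp_force: 0.0
[[-0.172  0.985]
 [ 0.985  0.172]
 [ 0.001  0.001]] [484.296  92.23   89.063] 54.54677944496374
```

View pics/c5.png

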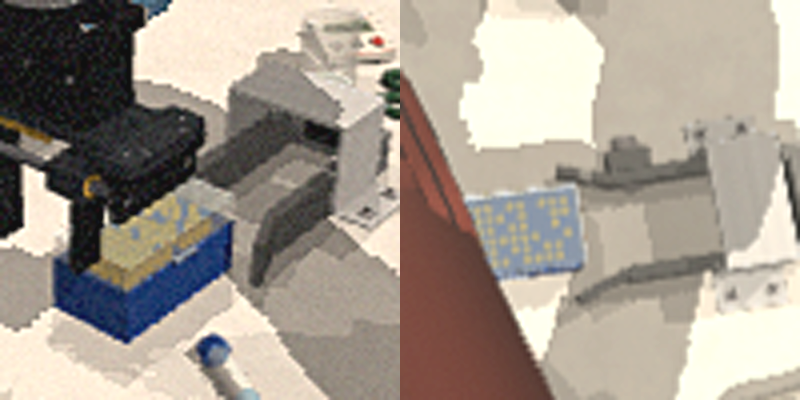

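The scene half shows the shut box's leading end between the wings, with the fingers clear behind it. The top half shows the box front edge at (580,190–272), centred between wing tips at about (560,172) and (580,300). Now I'll push from behind with slightly parted fingers.

```bash

python3 steer.py '0 0 40 0 0 0;0 0 37 0 0 0;0 0 0 0 0 0;-15 0 0 0 0 0;-10 0 0 0 0 0' 16 40
python3 steer.py '-10 0 0 0 0 0;-10 0 0 0 0 0;-10 0 0 0 0 0;-10 0 0 0 0 0;-10 0 0 0 0 0'
python3 steer.py '-10 0 0 0 0 0;-10 0 0 0 0 0;-10 0 0 0 0 0;-10 0 0 0 0 0'
python3 steer.py '-8 0 0 0 0 0;-8 0 0 0 0 0'
```

```text
time: 11.85
tcp_pos: [490.1, 61.8, 12.6]
eef_rot: [[-0.166, 0.986, 0.0], [0.986, 0.166, -0.0], [-0.0, 0.0, -1.0]]
force: [-0.5, 0.2, -0.1]
finger_gap: 17.2
grasp_force: 0.0
time: 12.35
tcp_pos: [497.4, 14.2, 11.7]
eef_rot: [[-0.167, 0.986, -0.001], [0.986, 0.167, 0.001], [0.002, -0.001, -1.0]]
force: [-2.4, 6.6, 4.3]
finger_gap: 16.2
grasp_force: 3.2
time: 12.75
tcp_pos: [503.8, -25.4, 11.6]
eef_rot: [[-0.167, 0.986, -0.001], [0.986, 0.167, 0.001], [0.001, -0.001, -1.0]]
force: [-3.8, 5.7, 3.1]
finger_gap: 16.1
grasp_force: 3.4
time: 12.95
tcp_pos: [506.0, -41.9, 11.2]
eef_rot: [[-0.167, 0.986, -0.002], [0.986, 0.167, 0.0], [0.001, -0.002, -1.0]]
force: [-2.5, 4.5, 0.3]
finger_gap: 15.7
grasp_force: 2.6
```

```bash

for i in 1 2 3; do python3 steer.py '-5 0 0 0 0 0' | egrep 'tcp|force:'; done
for i in 1 2 3; do python3 steer.py '-3 0 0 0 0 0' | egrep 'tcp|^force:'; done
```

```text
tcp_pos: [507.1, -47.2, 11.2]
force: [-2.4, 4.1, 0.5]
grasp_force: 2.2
tcp_pos: [508.1, -51.8, 11.2]
force: [-2.6, 3.7, -0.5]
grasp_force: 2.0
tcp_pos: [509.0, -56.7, 11.2]
force: [-2.7, 3.9, -0.2]
grasp_force: 1.9
tcp_pos: [509.7, -60.0, 11.3]
force: [-3.0, 3.9, -1.2]
tcp_pos: [510.3, -62.5, 11.4]
force: [-4.2, 3.2, -0.2]
tcp_pos: [511.0, -65.4, 11.5]
force: [-3.4, 3.8, 0.3]
```

Correction: my dock-x bookkeeping for the tool was off by 66 mm, so about 60 mm is still to go. The ball is now rolling on the box's side.

```bash

python3 steer.py '-10 0 0 0 0 0;-10 0 0 0 0 0;-10 0 0 0 0 0;-10 0 0 0 0 0' | egrep 'tcp|^force:'
for i in 1 2 3; do python3 steer.py '-5 0 0 0 0 0' | egrep 'tcp|^force:'; done
python3 - <<'E'
from h import *
a=eyes.capture("scene");b=eyes.capture("top")
g=lambda i:cv2.resize(i,(400,400),interpolation=cv2.INTER_CUBIC)
cv2.imwrite("pics/c6.png",cv2.convertScaleAbs(np.hstack([g(a[150:250,340:440]),g(b[180:280,340:440])])[:,:,::-1],alpha=1.4,beta=15))
E
```

```text
tcp_pos: [518.3, -105.3, 11.7]
force: [-1.0, 4.6, 0.6]
tcp_pos: [519.2, -110.9, 11.7]
force: [-0.0, 4.2, -0.8]
tcp_pos: [519.9, -115.1, 11.7]
force: [1.4, 3.4, -0.6]
tcp_pos: [520.7, -120.1, 11.7]
force: [1.3, 1.3, -0.0]
```

View pics/c6.png

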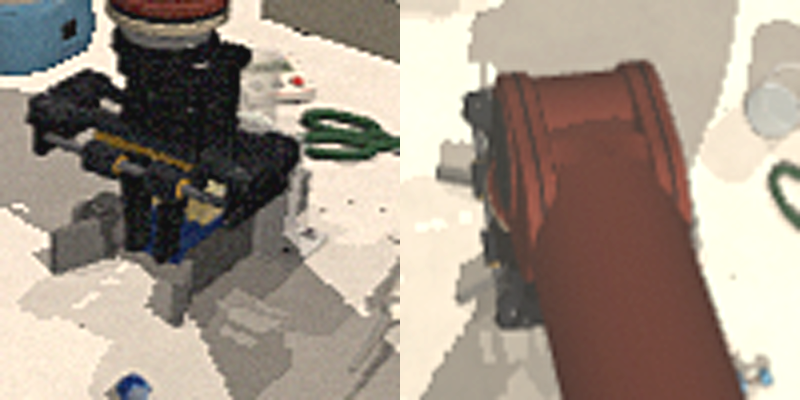

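The fingers are behind the blue box inside the walls at scene-crop (180,230). The push force is dropping as the ball rolls off the trailing edge. I'll press on until the end stop is felt.

```bash

for i in 1 2 3 4; do python3 steer.py '-3 0 0 0 0 0' | egrep 'tcp|^force:'; done
```

```text
tcp_pos: [520.8, -122.6, 11.7]
force: [-0.4, 2.9, 0.5]
tcp_pos: [521.0, -123.7, 11.5]
force: [-4.2, 13.9, 3.1]
tcp_pos: [521.1, -123.8, 11.4]
force: [-6.6, 23.6, 6.7]
tcp_pos: [521.1, -123.8, 11.3]
force: [-10.2, 33.1, 11.0]
```

```bash

python3 steer.py '8 0 0 0 0 0;20 0 0 0 0 0;40 0 0 0 0 0;40 0 0 0 0 0;40 0 0 0 0 0' | egrep 'tcp|^force:'
python3 steer.py '40 0 -40 0 0 0;40 0 -40 0 0 0;40 0 -30 0 0 0;40 0 0 0 0 0;0 0 0 0 0 0' | egrep 'tcp|^force:'
python3 - <<'E'
from h import *
a=eyes.capture("scene");b=eyes.capture("top")
cv2.imwrite("pics/s7.png",a[:,:,::-1]);cv2.imwrite("pics/t7.png",b[:,:,::-1])
g=lambda i:cv2.resize(i,(400,400),interpolation=cv2.INTER_CUBIC)
cv2.imwrite("pics/c7.png",cv2.convertScaleAbs(np.hstack([g(a[165:235,350:420]),g(b[190:270,340:420])])[:,:,::-1],alpha=1.5,beta=20))
E
```

```text
tcp_pos: [497.5, 15.2, 11.7]
force: [-0.7, 0.4, 0.2]
tcp_pos: [472.0, 168.7, 114.0]
force: [0.5, -0.0, -0.1]
```

View pics/c7.png

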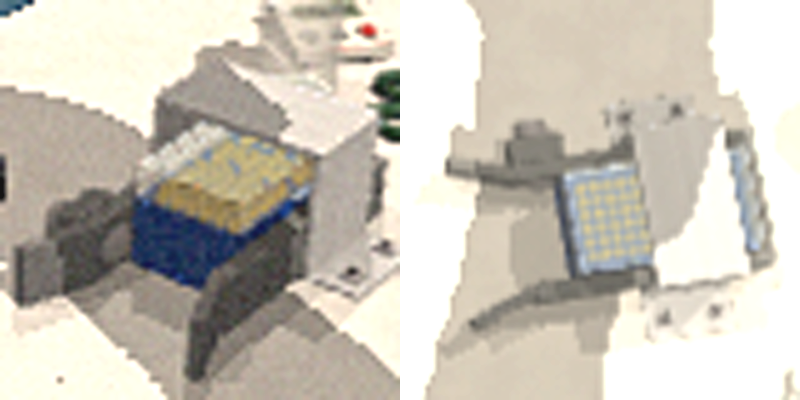

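The box is shut and upright under the bridge. In the top half its far end meets the end stop at (755,200), and in the scene half the ball at (115,235) stands out behind the trailing end. Handing in.

```bash
python3 -c "
from plant import ctrl, eyes, ticket
print(ticket.sign_off())"
```

```text
the job is handed in; nothing more can be done
None
```

The lid is shut and the tip box is pushed home against the end stop, upright, with the ball sprung out behind it; the arm went nowhere near the four bystanders, and the job was handed in after about 16 s of robot time.

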